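Close up the row of books with the sliding bookend

ROBOT

A 6-joint arm with a two-finger parallel gripper is mounted at the origin on the work surface. World frame = base frame: x ahead of the robot, y to its left, z up, the work surface at z = 0. Lengths are in m, angles in rad, forces in N, time in s.
With the tool pointing down it reaches from about 0.4 to 0.825 m from the base axis. Payload 7 kg.
Tool frame: the origin (TCP) lies at the very end of the fingers, on their centre line; the grasp point (between the pads) lies 19 mm behind it (env.hold_point_z is the distance from the TCP to the grasp point, in m); z points along the fingers, y is the direction in which the jaws open and shut (so a half turn about z gives the same grasp; the last joint's range is limited). The gripper opens to 85 mm and grips with 20 to 120 N. Pads are 22 mm wide; open, the fingers measure 114 mm over their backs; the gripper's body (76 mm by 85 mm) begins 54 mm behind the grasp point. The pads swing forward as they close: fully open they stand 13 mm farther back than shut.
Start: joints at [-1.028, 0.359, 0.012, 0, -1.224, -0.288], TCP at [0.17, -0.653, 0.231] pointing down, gripper open.
Joint ranges: [-3.07, 3.07], [-1.43, 2.12], [-1.02, 1.25], [-3.03, 1.67], [-3.05, -0], [-3.03, 3.03]. Speed limits (rad/s): [2.39, 2.39, 3.01, 3.14, 3.14, 3.14].

INTERFACE

Orientations are given as a unit quaternion [x, y, z, w].
In Python, from station import env, camera, order gives the robot as it stands. The module is installed in compiled form; this text tells all that it offers. Calls block until the motion is done:
- env.reach(position, orientation): joint-space move of the TCP to a pose.
- env.line_to(position, feed=0.15, ori=None, guard=None): straight line of the TCP; ori=None keeps the orientation; feed is the mean speed in m/s. With guard (N) it stops when the force on the tool has changed by that much, and returns True; else False.
- env.set_joints(angles): joint-space move.
- env.gripper_open() and env.grab(): open the fingers fully, or close them until they stop; the grip force is fixed at half the most.
- env.pause(seconds).
- env.ik(position, orientation): joint angles nearest the present ones, or None.
- env.read_state(): the state.
- camera(name): name is "scene" or "top"; returns a dict with "img" (420x560x3 uint8, blue, green, red), "depth" (420x560 float32, m along the optical axis (not along the pixel's ray), 0 where there is no reading), "mtx" (3x3 intrinsics, pixels), "k1" (the pictures are not rectified: a ray, as slopes to the right and down, at radius r is drawn at 1 + k1 r^2 times it, then the intrinsics apply), "view" (4x4, takes a point from world to camera coordinates). Camera axes: x right, y up, looking along -z (the intrinsics and any distortion apply to the point x, -y, -z); pixel columns grow to the right and rows downward; lengths in m; the calibration is good to about 2 mm. A picture is of the moment at which its call begins.
A pose or a line that the arm cannot do raises env.Unreachable and nothing moves.
- order.hand_in(): hands the job in, once; it reports no verdict.
The state is a dict: "t": time; "qpos": joint angles; "joint_vel": joint speeds; "joint_torque": joint torques, N m; "tcp_pos": TCP position; "tcp_rot": TCP orientation; "force": force on the tool from outside, world axes, zero at the start; "torque": the same for the moment, N m; "opening": opening from 0.0 (shut) to 1.0 (fully open).
Only numpy, scipy, OpenCV 4.12 (cv2) and the standard library are available. Lean on these libraries where they do the work, as an engineer would, in place of code of your own. Each camera call takes 0.05 s, during which the arm holds its last target. There are 200 camera calls.

TASK

First clear away the red stapler that was left on the book rack: set it down on its base in the grey tray. Then slide the bookend with the orange grip along the rack until the three standing books are closed up snugly against the blue end plate, with no gaps left in the row; keep the books standing, and leave the other things on the desk alone.

Things in the scene. Friction and masses are not known exactly. Their poses are not given: they have to be found in the camera images.
- rack: wooden book rack board fixed to the desk, 150 mm deep (its x) by 600 mm long (its y), top face 20 mm above the desk, dark slide track along its middle. Origin: centre of its underside; y runs along the track towards the end plate.
- endplate: blue fixed end plate, 130 mm wide (x), 140 mm tall, standing on the rack near its +y end. Origin: foot of the face that looks at the books (rack top level); its -y side is where the books stand; its axes are parallel to the rack's.
- bookend (a joint): position of the sliding bookend along the track in m, 0 to 0.37; grows towards the end plate (rack +y). At 0 its book-side face is at y = -0.19 in the rack frame. The slide has about 2.5 N friction and stays where left.
- bookend_face (a point): point on the bookend's book-side (+y) face: upright aluminium plate 120 mm wide, 5 mm thick, 110 mm tall, 0.5 mm above the rack top; the point is in mid width, 50 mm above the plate's foot. When the row is closed up it is 108 mm (three books) from the end plate's face.
- bookend_grip (a point): centre of the orange grip block on the bookend's carriage: 30 mm (rack x) by 24 mm (rack y) by 55 mm tall, top 25 mm above this point, and 85 mm behind the book-side face. The carriage plate under it, 70 mm wide, has its top 30 mm below this point.
- book1: loose blue book, 36 mm thick, 190 mm tall, 125 mm deep, about 0.4 kg, standing upright on the rack. Origin: centre of its underside; z up its height, y through its thickness (along the rack). Nearest to the end plate.
- book2: loose yellow book, 36 mm thick, 175 mm tall, 120 mm deep, about 0.4 kg, standing upright on the rack. Origin: centre of its underside; z up its height, y through its thickness (along the rack). Middle of the row.
- book3: loose green book, 36 mm thick, 180 mm tall, 115 mm deep, about 0.4 kg, standing upright on the rack. Origin: centre of its underside; z up its height, y through its thickness (along the rack). Nearest to the bookend.
- stapler: loose red desk stapler, 140 mm long (its x), 36 mm wide (y; red upper body 32 mm wide), 52 mm tall, about 0.25 kg, lying across the rack between bookend and books. Origin: centre of its underside; z up. The upper body (28 to 52 mm above its underside) can be gripped across y anywhere along its length.
- tray: grey open desk tray fixed to the desk, 220 mm (x) by 160 mm (y), 25 mm tall, walls and floor 4 mm. Origin: centre of its underside.
- penmug: bystander: white mug with pens, 76 mm across, 95 mm tall (pens to 150 mm). Origin: centre of its underside.
- bookstack: bystander: flat stack of three books, about 200 x 150 mm, under 120 mm tall. Origin: centre of its underside.
- tape: bystander: black tape dispenser, 140 x 50 mm, 75 mm tall. Origin: centre of its underside.

How it is judged:
By the outcome, as a careful person would: the job done as asked, in the order asked, and still so for the second after the job is handed in, with the robot touching nothing.
It also fails if it takes over 62 s, if anything falls off the work surface, if the arm or the gripper's body presses on something with over 40 N, if the wrist force passes 120 N, or if a joint passes its speed limit or range.

## Working session

There is one attempt and no reset: what is moved stays moved. The work goes in short steps, each a Python script; the robot and the scene stay as the last script left them, time stands still between calls to the robot, and variables do not carry over. Pictures are saved under pics/ and viewed, and the job is handed in when it is done.

```bash
mkdir -p pics
cat > h.py <<'E'
import numpy as np, cv2
from station import env, camera, order
def cloud(c):
    """world xyz per pixel (420x560x3), nan where no depth"""
    h,w=c["depth"].shape; u,v=np.meshgrid(np.arange(w,dtype=float),np.arange(h,dtype=float))
    k=np.array([c["k1"],0,0,0],float)
    s=cv2.undistortPoints(np.stack([u,v],-1).reshape(-1,1,2),np.array(c["mtx"],float),k).reshape(h,w,2)
    d=c["depth"].astype(float); d=np.where(d>0,d,np.nan)
    p=np.stack([s[...,0]*d,-s[...,1]*d,-d],-1)
    V=np.linalg.inv(np.array(c["view"])); return p@V[:3,:3].T+V[:3,3]
E
python3 - <<'E'
from h import *
for n in("scene","top"):
    c=camera(n); cv2.imwrite(f"pics/{n}0.png",c["img"]); np.savez(f"{n}0.npz",**c)
    print(n,c["k1"],np.linalg.inv(c["view"])[:3,3])
print(env.read_state())
E
```

```text
scene -0.01059550675147387 [1.08999745 0.72903389 1.54160658]
top -0.058197785946112635 [0.35636547 0.07556248 1.55121249]
{'t': 0.1, 'qpos': array([-1.02788266e+00,  3.59331711e-01,  1.11720358e-02, -3.12688162e-04,
       -1.22409982e+00, -2.88131405e-01]), 'joint_vel': array([-0.00090572, -0.00168909,  0.00244931,  0.00015562, -0.00025932,
       -0.0006322 ]), 'joint_torque': array([ 1.38194050e-04, -5.84767413e+01,  2.94110924e+01,  6.95464298e+00,
       -3.20220832e-03, -2.78664226e-05]), 'tcp_pos': array([ 0.17001626, -0.65280266,  0.23045537]), 'tcp_rot': array([-1.26994013e-01,  9.91903203e-01,  7.28670296e-04, -1.60823345e-04]), 'force': array([-0.19959558,  0.12692801,  0.32019162]), 'torque': array([ 0.00060362, -0.01409395, -0.02059356]), 'opening': 0.9946142390904446}
```

View pics/scene0.png

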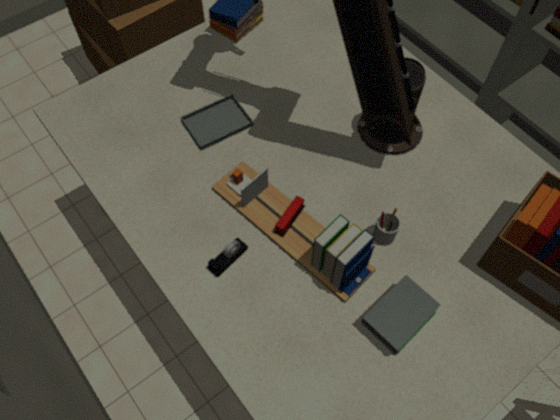

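View pics/top0.png

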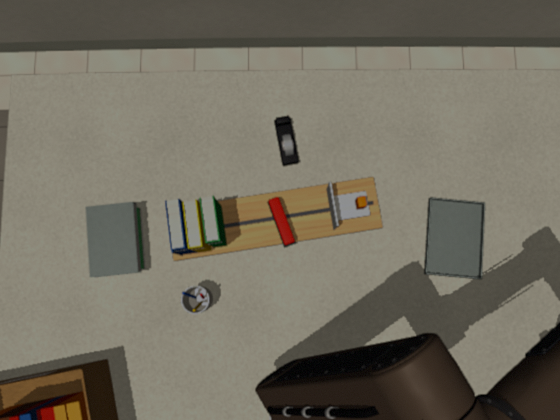

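```bash
cat > m.py <<'E'
from h import *
def blob(P,m,name):
    p=P[m]; p=p[~np.isnan(p).any(1)]
    if len(p)<8: print(name,"few",len(p)); return p
    (cx,cy),(w,h),a=cv2.minAreaRect((p[:,:2]*1000).astype(np.float32))
    print(name,len(p),"c",np.round([cx,cy],1),"wh",np.round([w,h],1),"a",round(a,2),"z pct",np.round(np.percentile(p[:,2],[2,50,98])*1000,1))
    return p
def win(r0,r1,c0,c1):
    m=np.zeros((420,560),bool); m[r0:r1,c0:c1]=1; return m
E
python3 - <<'E'
from m import *
c=np.load("top0.npz"); P=cloud(c); hsv=cv2.cvtColor(c["img"],cv2.COLOR_BGR2HSV).astype(int)
H,S,V=hsv[...,0],hsv[...,1],hsv[...,2]; z=P[...,2]
red=((H<6)|(H>174))&(S>150)&(V>60)
blob(P,red&win(190,250,262,300)&(z>.055),"stapler")
blob(P,win(192,250,262,300)&(z>.045),"stapler z>.045")
blob(P,win(185,225,345,375)&(z>.06),"grip z>.06")
blob(P,win(175,235,322,345)&(z>.08),"plate")
blob(P,win(170,262,165,385)&(z>.012)&(z<.028),"rack")
b=win(185,265,150,230)
for n,lo,hi in(("b1",.204,.216),("b2",.19,.1985),("b3",.1985,.2035)): blob(P,b&(z>lo)&(z<hi),n)
blob(P,b&(z>.18),"books all")
blob(P,win(190,285,415,495)&(z>.018)&(z<.05),"tray wall")
blob(P,win(205,265,435,475),"tray floor")
blob(P,win(100,175,265,305)&(z>.02),"tape"); blob(P,win(280,320,175,220)&(z>.03),"mug"); blob(P,win(190,285,80,148)&(z>.03),"stack")
big=cv2.resize(c["img"][165:275,150:400],None,fx=3.2,fy=3.2,interpolation=cv2.INTER_CUBIC); cv2.imwrite("pics/z0.png",big)
E
```

```text
stapler 541 c [538.8  83. ] wh [132.6  31.9] a 19.46 z pct [64.7 71.4 78.2]
stapler z>.045 575 c [539.3  83.1] wh [134.6  32.1] a 19.74 z pct [63.8 71.3 78.2]
grip z>.06 113 c [ 587.6 -137. ] wh [29.7 23.8] a 10.88 z pct [62.5 83.8 92.7]
plate 180 c [575.7 -55.8] wh [119.2   5.9] a 8.19 z pct [ 81.5 124.8 135.9]
rack 6861 c [562.4  96.6] wh [229.9 597.5] a 2.01 z pct [13.5 20.1 27.1]
b1 746 c [521.1 304.7] wh [124.9 123.2] a 7.28 z pct [204.3 208.5 214.3]
b2 955 c [520.8 299.1] wh [124.  113.3] a 6.59 z pct [190.3 194.8 198.3]
b3 377 c [520.8 303. ] wh [124.2 120.8] a 7.17 z pct [198.6 200.5 203.4]
books all 2261 c [520.9 304.5] wh [125.3 123.5] a 7.28 z pct [184.  198.7 213.1]
tray wall 469 c [ 491.3 -408.8] wh [163.4 219.7] a 84.0 z pct [18.6 24.1 32.1]
tray floor 2388 c [ 502.5 -413.9] wh [118.6 175.4] a 86.96 z pct [-3.3  4.  11.2]
tape 787 c [775.5  66.3] wh [139.6  49.9] a 10.27 z pct [20.5 28.3 76.7]
mug 404 c [329.6 313.7] wh [74.1 74.2] a 86.34 z pct [ 33.5  88.6 149.1]
stack 3763 c [493.2 547.2] wh [194.1 139.9] a 5.61 z pct [42.7 78.7 85.8]
```

View pics/z0.png

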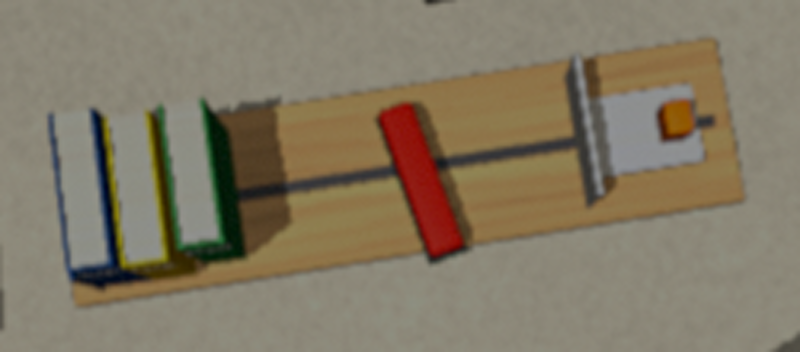

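```bash
cat >> m.py <<'E'
def quat(ydeg):
    """tool down, jaw axis at ydeg in the world"""
    f=np.radians((ydeg+90)/2); return [np.cos(f),np.sin(f),0,0]
def st(n=""):
    s=env.read_state(); print(n,"t",round(s["t"],2),"tcp",np.round(s["tcp_pos"],4),"F",np.round(s["force"],1),"op",round(s["opening"],3))
    return s
E
python3 - <<'E'
from m import *
q=quat(109.6)
for p,a in(([.539,.083,.25],109.6),([.539,.083,.05],109.6),([.491,-.409,.25],84),([.491,-.409,.03],84),([.5876,-.137,.045],98.2),([.54,.16,.045],98.2)):
    print(env.ik(p,quat(a)))
env.reach([.539,.083,.2],q); st("above")
print(env.line_to([.539,.083,.05],feed=.12,guard=8)); st("down")
env.grab(); st("grab")
env.line_to([.539,.083,.24],feed=.15); st("up")
c=camera("scene"); cv2.imwrite("pics/s1.png",c["img"])
E
```

```text
[ 0.51217391  0.13321915 -0.24634134  0.         -1.19123584 -1.7408857 ]
[ 0.51217391  0.33698045 -0.49673287  0.         -0.737083   -1.7408857 ]
[-0.389697    0.28930785 -0.04496379  0.         -1.23652469 -1.28581908]
[-0.389697    0.48646418 -0.29739319  0.         -0.78693896 -1.28581908]
[ 0.09444     0.42119232 -0.36942587  0.         -0.78017814 -1.52211933]
[ 6.35558190e-01  3.67916087e-01 -4.61238209e-01 -4.44089210e-16
 -7.41642031e-01 -2.06323752e+00]
above t 3.0 tcp [0.5391 0.0824 0.2   ] F [ 0.5 -0.8  0.7] op 1.001
False
down t 4.4 tcp [0.5395 0.0832 0.0507] F [ 0.  -0.5  0.2] op 0.997
grab t 4.94 tcp [0.5393 0.083  0.0505] F [-0.6 -0.   4.5] op 0.361
up t 6.36 tcp [0.5385 0.0828 0.2389] F [ 0.2 -0.6 -1.6] op 0.359
```

View pics/s1.png

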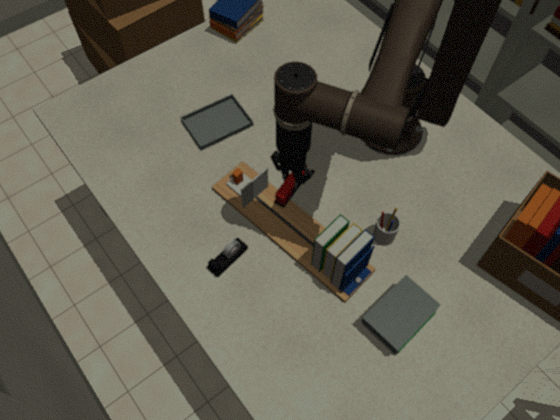

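The stapler hangs level in the jaws at about (288,190), and the opening of 0.36 matches its 32 mm body. Next I place it in the tray.

Run:
```python
from m import *
q=quat(84)
env.reach([.491,-.409,.2],q); st("above")
env.line_to([.491,-.409,.05],feed=.12)
print(env.line_to([.491,-.409,.028],feed=.03,guard=5)); st("down")
env.gripper_open(); st("open")
env.line_to([.491,-.409,.2],feed=.2)
env.reach([.5876,-.137,.2],quat(98.2)); st("over grip")
c=camera("scene"); cv2.imwrite("pics/s2.png",c["img"])
P=cloud(c)
c=camera("top"); cv2.imwrite("pics/t2.png",c["img"]); P=cloud(c)
blob(P,win(195,280,430,482)&(P[...,2]>.03)&(P[...,2]<.1),"stapler")
```

```text
above t 8.21 tcp [ 0.4916 -0.4082  0.2002] F [-0.5  0.  -2.2] op 0.361
True
down t 10.16 tcp [ 0.4909 -0.4093  0.0343] F [-1.3 -0.5  4.7] op 0.362
open t 10.73 tcp [ 0.4903 -0.4087  0.0336] F [ 0.4 -0.9  0.2] op 0.998
over grip t 12.82 tcp [ 0.5873 -0.1377  0.1996] F [-0.2  0.1 -0.7] op 1.002
stapler 646 c [ 489.3 -415.4] wh [122.9 216.1] a 82.93 z pct [32.6 55.  62.4]
```

View pics/s2.png

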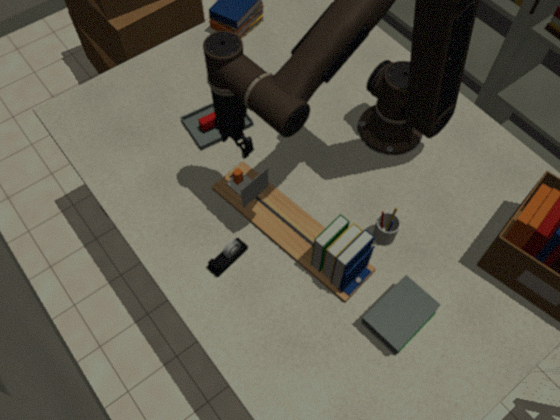

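View pics/t2.png

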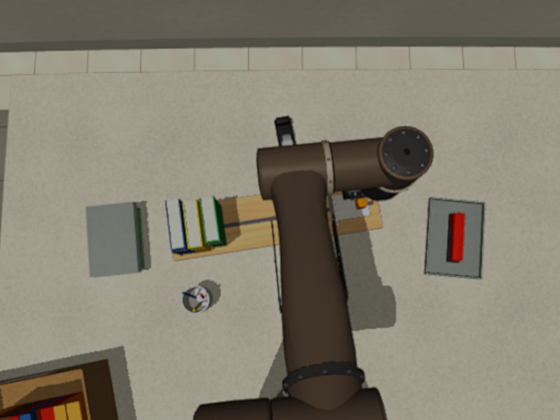

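Run:
```python
from m import *
c=camera("scene"); P=cloud(c)
for u,v in((225,45),(225,80),(230,110),(243,148),(250,85),(270,100),(290,115),(300,130),(285,85),(305,80),(330,60)): print((u,v),np.round(P[v,u],3))
c=np.load("top0.npz"); P=cloud(c); hsv=cv2.cvtColor(c["img"],cv2.COLOR_BGR2HSV).astype(int)
w=(hsv[...,0]>8)&(hsv[...,0]<22)&(hsv[...,1]>70)&(abs(P[...,2]-.02)<.012)
a=[];b=[]
for u in range(235,330):
    r=np.where(w[170:265,u])[0]+170
    if len(r)>30: a.append(P[r[0],u]);b.append(P[r[-1],u])
for e in(a,b):
    e=np.array(e,np.float32)[:,:2]; vx,vy,x,y=cv2.fitLine(e,cv2.DIST_HUBER,0,.001,.001).ravel(); print("edge",len(e),np.degrees(np.arctan2(vy,vx))%180,x,y)
d=win(195,245,235,328)&(hsv[...,2]<75)&(abs(P[...,2]-.02)<.012); 
# per column darkest around the track
t=[]
for u in list(range(235,264))+list(range(296,326)):
    v=195+np.argmin(cv2.GaussianBlur(c["img"],(1,5),0)[195:238,u].sum(-1)); t.append(P[v,u])
t=np.array(t,np.float32)[:,:2]; vx,vy,x,y=cv2.fitLine(t,cv2.DIST_HUBER,0,.001,.001).ravel(); print("track",np.degrees(np.arctan2(vy,vx))%180,x,y)
# book rows along the axis
A=np.radians(98.); ey=np.array([np.cos(A),np.sin(A)])
s=P[...,:2]@ey; m=win(185,265,150,230)
for v in(210,220,230): print(v,[(u,round(float(s[v,u])*1000),round(float(P[v,u,2])*1000)) for u in range(160,232,3)])
```

```text
(225, 45) [ 0.588 -0.125  0.641]
(225, 80) [ 0.625 -0.079  0.584]
(230, 110) [ 0.611 -0.098  0.447]
(243, 148) [ 0.587 -0.088  0.269]
(250, 85) [ 0.604 -0.003  0.617]
(270, 100) [0.594 0.061 0.615]
(290, 115) [0.584 0.122 0.612]
(300, 130) [ 0.264 -0.201 -0.004]
(285, 85) [0.546 0.056 0.629]
(305, 80) [0.507 0.08  0.64 ]
(330, 60) [0.436 0.083 0.661]
edge 77 98.4231 0.6298646 0.080404036
edge 77 98.472404 0.4856259 0.05657192
track 98.441635 0.5560838 0.085730046
210 [(160, 346, 5), (163, 339, -3), (166, 288, 212), (169, 281, 210), (172, 275, 205), (175, 267, 205), (178, 260, 203), (181, 254, 196), (184, 246, 197), (187, 239, 195), (190, 232, 195), (193, 225, 192), (196, 217, 195), (199, 214, 162), (202, 202, 196), (205, 194, 201), (208, 187, 194), (211, 179, 198), (214, 171, 201), (217, 169, 154), (220, 169, 74), (223, 165, 22), (226, 157, 20), (229, 149, 20)]
220 [(160, 351, -1), (163, 343, -6), (166, 334, -1), (169, 284, 210), (172, 276, 213), (175, 270, 207), (178, 262, 213), (181, 254, 212), (184, 254, 169), (187, 243, 192), (190, 235, 196), (193, 228, 192), (196, 220, 194), (199, 214, 187), (202, 205, 200), (205, 197, 198), (208, 190, 194), (211, 182, 200), (214, 175, 200), (217, 168, 190), (220, 168, 117), (223, 169, 25), (226, 161, 23), (229, 153, 19)]
230 [(160, 353, 3), (163, 346, 0), (166, 336, 4), (169, 287, 211), (172, 279, 214), (175, 273, 210), (178, 265, 209), (181, 259, 206), (184, 254, 189), (187, 246, 194), (190, 238, 193), (193, 231, 192), (196, 223, 196), (199, 216, 192), (202, 214, 155), (205, 201, 198), (208, 193, 195), (211, 186, 197), (214, 178, 201), (217, 171, 200), (220, 168, 150), (223, 168, 75), (226, 165, 21), (229, 156, 26)]
```

```bash
cat >> m.py <<'E'
A=np.radians(98.44); EY=np.array([np.cos(A),np.sin(A)])
Q=quat(98.44)
E
python3 - <<'E'
from m import *
g=np.array([.5883,-.137])
env.reach([*g,.15],Q)
print(env.line_to([*g,.046],feed=.1,guard=6)); st("down")
env.grab(); s=st("grab")
p0=np.array(s["tcp_pos"])
go=lambda d,**k: env.line_to([*(p0[:2]+d*EY),p0[2]],**k)
print(go(.06,feed=.08,guard=25)); st(".06")
print(go(.285,feed=.12,guard=25)); st(".285")
print(go(.365,feed=.025,guard=14)); s=st("end")
print("travel",(np.array(s["tcp_pos"])[:2]-p0[:2])@EY, "Fy",np.array(s["force"])[:2]@EY)
for n in("scene","top"): cv2.imwrite(f"pics/{n}3.png",camera(n)["img"])
E
```

```text
False
down t 14.48 tcp [ 0.5889 -0.137   0.0467] F [-0.9  0.  -0.2] op 0.999
grab t 15.07 tcp [ 0.5884 -0.1371  0.0464] F [-0.6  0.   3.5] op 0.275
False
.06 t 15.97 tcp [ 0.5795 -0.0772  0.0463] F [-2.5  1.9  5.3] op 0.272
False
.285 t 17.99 tcp [0.5465 0.1449 0.0463] F [-1.9  2.4  3. ] op 0.273
True
end t 19.49 tcp [0.542  0.1749 0.0463] F [-2.3  2.5  3.5] op 0.272
travel 0.31547497036746397 Fy 2.831923989912905
```

View pics/scene3.png

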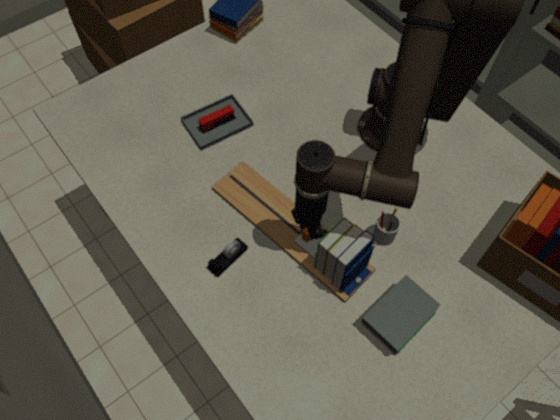

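The guard tripped at about the expected travel, but the force has since relaxed. I'll push again slowly to see whether this is the real stop.

Run:
```python
from m import *
p0=np.array(env.read_state()["tcp_pos"])
for g in (18,25):
    print(env.line_to([*(p0[:2]+.04*EY),p0[2]],feed=.015,guard=g)); s=st()
    print("further",(np.array(s["tcp_pos"])-p0)[:2]@EY,"F along",np.array(s["force"])[:2]@EY)
c=camera("scene"); cv2.imwrite("pics/s4.png",cv2.resize(c["img"][190:310,270:400],None,fx=4.6,fy=4.6,interpolation=cv2.INTER_CUBIC))
np.savez("s4.npz",**c); c=camera("top"); np.savez("t4.npz",**c)
cv2.imwrite("pics/t4.png",cv2.resize(c["img"][165:275,150:300],None,fx=5,fy=5,interpolation=cv2.INTER_CUBIC))
```

```text
True
 t 20.52 tcp [0.5416 0.1779 0.0464] F [-0.  -2.6  4. ] op 0.272
further 0.0031931772881594956 F along -2.527201309807886
True
 t 21.21 tcp [0.5416 0.1778 0.0464] F [-0.1 -4.   3.8] op 0.276
further 0.003103812615773785 F along -3.9214012466851784
```

View pics/s4.png

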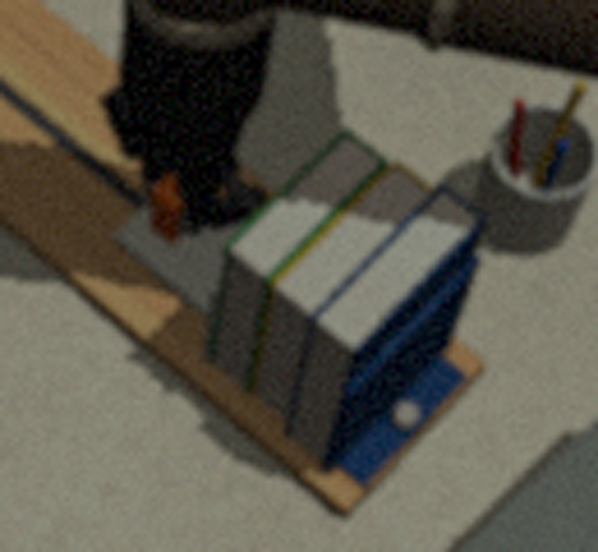

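View pics/t4.png

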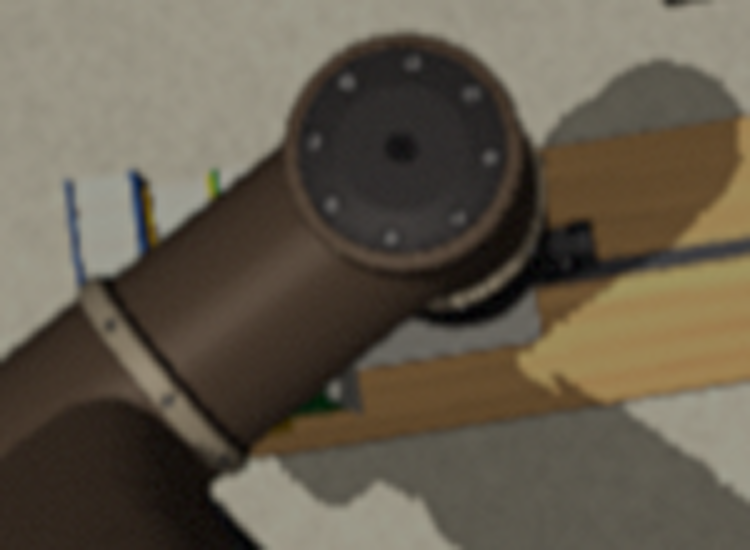

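The second push hit a hard stop at 25 N with no further travel. The scene view shows the three books touching at (230–350, 250–340). Next I release, back off and check.

Run:
```python
from m import *
env.gripper_open(); s=st("open"); p=np.array(s["tcp_pos"])
env.line_to([p[0],p[1],.2],feed=.15)
env.reach([.35,-.5,.3],quat(84)); st("away")
c=camera("scene"); cv2.imwrite("pics/s5.png",cv2.resize(c["img"][190:310,270:400],None,fx=4.6,fy=4.6,interpolation=cv2.INTER_CUBIC)); cv2.imwrite("pics/s5f.png",c["img"])
c=camera("top"); P=cloud(c)
cv2.imwrite("pics/t5.png",cv2.resize(c["img"][165:275,150:300],None,fx=5,fy=5,interpolation=cv2.INTER_CUBIC))
z=P[...,2]; s=P[...,:2]@EY
b=win(180,270,150,250)
blob(P,b&(z>.175),"books"); q=s[b&(z>.175)]; print("book s",np.percentile(q,[0.5,50,99.5]))
m=win(170,270,215,250)&(z>.1)&(z<.15); blob(P,m,"plate")
blob(P,win(185,245,225,275)&(z>.07)&(z<.11),"grip?")
```

```text
open t 21.93 tcp [0.5416 0.1779 0.0464] F [ 0.4 -0.6  0.8] op 1.002
away t 25.63 tcp [ 0.3507 -0.4995  0.2999] F [ 0.5 -0.1 -0.8] op 1.003
books 2193 c [519.7 316.3] wh [126.4 109.8] a 8.35 z pct [184.8 198.6 213.3]
book s [0.18214038 0.2394064  0.29050079]
plate 74 c [508.4 254.6] wh [76.5 11.2] a 0.24 z pct [101.2 127.8 140. ]
grip? 103 c [541.2 178.1] wh [30.3 23.7] a 10.23 z pct [74.2 84.6 91.1]
```

View pics/s5.png

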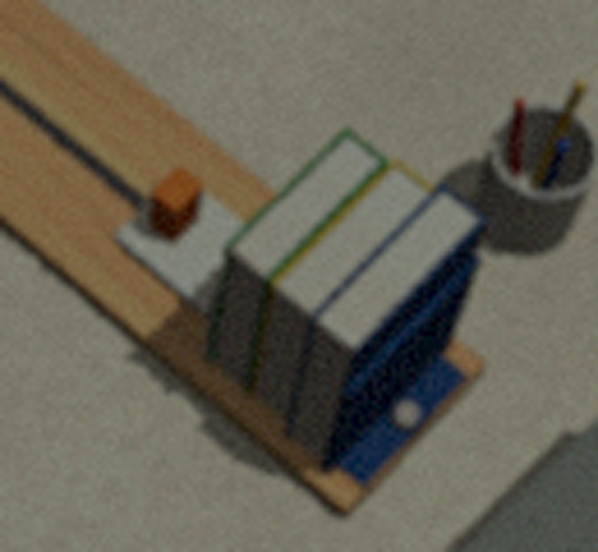

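View pics/t5.png

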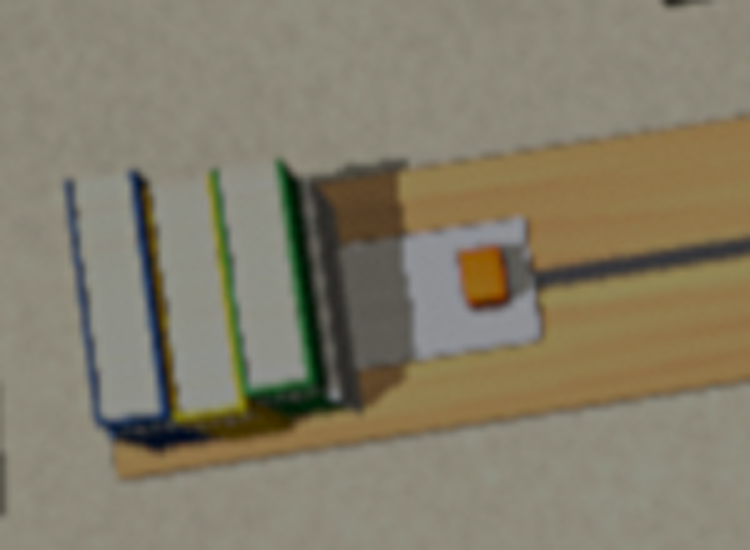

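View pics/s5f.png

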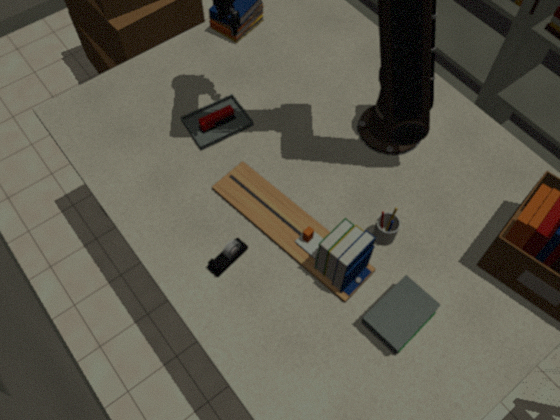

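Run:
```python
from m import *
c=camera("scene"); P=cloud(c); s=P[...,:2]@EY; x=P[...,:2]@np.array([EY[1],-EY[0]])
print("camera rack-x/s", np.linalg.inv(c["view"])[:2,3]@EY)
for u,v0,v1 in((355,248,290),(362,240,280),(350,255,293)):
    print(u,[(v,round(s[v,u]*1000),round(P[v,u,2]*1000)) for v in range(v0,v1,2)])
# rack ends on the top view
c=camera("top"); P=cloud(c); hsv=cv2.cvtColor(c["img"],cv2.COLOR_BGR2HSV).astype(int)
w=(hsv[...,0]>8)&(hsv[...,0]<22)&(hsv[...,1]>70)&(abs(P[...,2]-.02)<.012)&win(170,265,165,390)
q=(P[...,:2]@EY)[w]; print("rack s",np.percentile(q,[.1,99.9]),q.min(),q.max())
```

```text
camera rack-x/s 0.5611556462347332
355 [(248, 269, 213), (250, 271, 204), (252, 276, 211), (254, 279, 205), (256, 283, 206), (258, 288, 211), (260, 288, 191), (262, 289, 174), (264, 290, 161), (266, 292, 151), (268, 292, 130), (270, 294, 117), (272, 294, 95), (274, 294, 72), (276, 294, 51), (278, 294, 28), (280, 299, 31), (282, 303, 27), (284, 307, 28), (286, 311, 24), (288, 315, 26)]
362 [(240, 266, 209), (242, 270, 208), (244, 275, 212), (246, 277, 204), (248, 281, 204), (250, 287, 212), (252, 289, 202), (254, 289, 185), (256, 289, 162), (258, 292, 158), (260, 294, 145), (262, 294, 128), (264, 293, 98), (266, 293, 77), (268, 293, 52), (270, 293, 29), (272, 296, 22), (274, 301, 27), (276, 306, 28), (278, 309, 22)]
350 [(255, 271, 206), (257, 276, 210), (259, 279, 206), (261, 285, 213), (263, 288, 211), (265, 288, 194), (267, 289, 178), (269, 289, 157), (271, 293, 160), (273, 293, 138), (275, 294, 120), (277, 293, 93), (279, 294, 74), (281, 292, 44), (283, 293, 25), (285, 297, 24), (287, 302, 27), (289, 306, 24), (291, 309, 22)]
rack s [-0.27827183  0.31644224] -0.2800649439717778 0.3188183345323368
```

```bash
python3 -c "
from station import order
print(order.hand_in())"
```

```text
the job is handed in; nothing more can be done
None
```

The job is done and handed in at about 26 s of robot time. The red stapler is on its base in the grey tray, and the three books are closed up against the blue end plate.

- **Stapler:** I gripped it across its red body and lowered it until it touched the tray floor. The pictures show it lying flat inside the tray walls. My numeric check of its pose there failed because the tray walls got into the measurement, so that rests on the pictures and the contact height.
- **Bookend:** I slid it about 319 mm until it hit a hard stop; a further push stopped at a 25 N force change with no more movement. That stop is about 17 mm short of the end of its slide, so it was stopped by the books.
- **Row after release:** The row measures 110 mm against the nominal 108 mm, with no visible gaps. The bookend face is level with the green book to within about 1 mm. The blue book's back face is about 4 mm in front of the plate's rear face, which leaves room only for the plate itself. The books are standing upright.
- **First stop:** The first push stopped 3 mm short and the force then relaxed, so I pushed again to confirm.
- **Other items:** The mug, tape dispenser and book stack look undisturbed in the pictures, and the arm was clear of everything at hand-in.

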